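# Sort brake pads by feel and clip the rough one

## Robot

A 6-joint arm with a two-finger parallel gripper is mounted at the origin on the work surface. World frame = base frame: x ahead of the robot, y to its left, z up, the work surface at z = 0. Lengths are in m, angles in rad, forces in N, time in s.
With the tool pointing down it reaches from about 0.35 to 0.975 m from the base axis. Payload 4.9 kg.
Tool frame: the origin (TCP) lies at the very end of the fingers, on their centre line; the grasp point (between the pads) lies 19 mm behind it (ctrl.grip_point_offset is the distance from the TCP to the grasp point, in m); z points along the fingers, y is the line along which they close (so a half turn about z gives the same grasp; the last joint's range is limited). The gripper opens to 85 mm and grips with 20 to 120 N. Pads are 22 mm wide; open, the fingers measure 114 mm over their backs; the gripper's body (76 mm by 85 mm) begins 54 mm behind the grasp point. The pads swing forward as they close: fully open they stand 13 mm farther back than shut.
Start: joints at [0.983, 0.053, 1.613, -0, 1.476, -0.119], TCP at [0.282, 0.558, 0.231] pointing down, gripper open.
Joint ranges: [-3.01, 3.01], [-1.01, 2.22], [0.06, 2.58], [-1.02, 4.17], [0.09, 2.62], [-3.14, 3.14]. Speed limits (rad/s): [2.57, 2.57, 3.14, 3.14, 3.14, 3.14].

## Interface

Orientations are given as a rotation vector (axis times angle).
In Python, from station import ctrl gives the robot as it stands.
- The arm moves only by the tool send_rows, never from a script. Its argument "rows" is a list of rows, each a list of 3 entries, a list of its own where there are three numbers: the finger opening in cm, from 0 to 8.54, then the shift along the tool's x, y, z in cm, then the turn about the tool's z in degrees. A call has 1 to 10 rows; each row shifts and turns the commanded pose from where the row before left it, along the tool's axes as they then stand; what a row does not reach is not made up. A row lasts 1/8 s, in which the tool goes at most 62.5 mm and 10.7 degrees, less where a joint would pass 70% of its speed; a pose out of reach is approached as far as the arm can. A call with a gripper value outside its range is refused whole. The fingers move at their own pace and stop on an object; "newtons" is the grip in N (left out, the last holds). Time passes only in rows, so rows that do not move let the fingers close. It gives the time, the measured TCP pose, the force, the opening and the grip force at its end, in the units of the state.
- ctrl.get_obs(): the state, without advancing time (a new reading comes with each control period).
- ctrl.get_image(name): name is "scene" or "top" or "wrist"; returns a dict with "frame" (420x560x3 uint8, red, green, blue), "range_z" (420x560 float32, m along the optical axis (not along the pixel's ray), 0 where there is no reading), "fx", "fy", "cx", "cy" (pixels), "cam_to_world" (4x4, takes a point from camera to world coordinates). Camera axes: x right, y down, z forward; pixel columns grow to the right and rows downward; lengths in m; the calibration is good to about 2 mm. A picture is of the moment at which its call begins.
- ctrl.finish_job(): hands the job in; it is judged then, once.
The state is a dict: "t": time; "q": joint angles; "dq": joint speeds; "effort": joint torques, N m; "tool_pos": TCP position; "tool_rot": TCP orientation; "contact_force": force on the tool from outside, world axes, zero at the start; "wrist_torque": the same for the moment, N m; "opening": finger opening in m; "grip_force": force on a finger pad.
Only numpy, scipy, OpenCV 4.12 (cv2) and the standard library are available. Lean on these libraries where they do the work, as an engineer would, in place of code of your own. Each camera call takes 0.05 s, during which the arm holds its last target. There are 200 camera calls.

## Task

Three brake pads that look alike lie on the bench, and the lining of just one is still rough. First drag each pad about 6 cm across the bench, lining down, to feel which it is, and leave it lying there until all three have been felt; then tuck the rough pad lengthwise well under the sprung arm of the sloping clip stand, flat and in line with the bed, and lay the two smooth ones flat in the upturned milk can lid. Let go of everything and leave the other things on the bench where they are.

Things in the scene. Friction and masses are not known exactly. Their poses are not given: they have to be found in the camera images.
- pad_a_mid (a point): brake pad, one of three that look the same, lying lining down: dark steel backing plate on a grey lining. 100 long (x) x 50 wide (y) x 16 thick (z), about 0.4 kg. The plate is the top 6 (84 x 50, with a 26 wide ear 8 long at each end), the lining the lower 10 (84 x 42). Point: the pad's centre, 8 above its underside. Both ends are alike.
- pad_b_mid (a point): brake pad just like pad_a, same point. Of the three linings one is rough (sliding friction on the bench about 0.9), two are glazed smooth (about 0.15); the letters do not say which, only the drag tells. A gripper's fingers meet the steel plate, which overhangs the lining and grips as usual (0.6).
- pad_c_mid (a point): brake pad just like pad_a, same point.
- lid: upturned stainless milk can lid, a round dish fixed to the bench, 184 across and 24 high, wall 4, inside width 176, inner floor 4 above the bench. Origin: centre of its underside. The two smooth pads fit in it one on the other.
- stand: grey steel clip stand bolted to the bench: base plate 150 (x) x 100 (y) x 8 carrying the sloping bed. Origin: centre of its underside; x points from the low front of the bed to its high back. Highest point about 140 above the bench.
- bed: the stand's sloping bed, a flat steel strip 150 long and 44 wide, rising at 30 degrees to the level. Origin: middle of its low end, on its upper face, 30 above the bench and 65 from the stand's; x runs up the slope, z is square to the strip, y across. A stop plate stands across it at x = 135, 22 high. Narrower than a pad, so fingers can pass beside. Friction 0.35.
- clip_nose (a point): centre of the round nose (5 radius, 36 wide) of the sprung arm. With the arm shut it lies at x = 95, z = 14 of the bed, so the nose clears the bed by 9. A flared lip rises from it towards the low end, tip at x = 65, z = 30, so a pad held 2 to 6 above the bed and slid up along it rides under and lifts the arm by itself. Polished, friction 0.1.
- clip (a joint): angle of the sprung arm, rad: 0 shut, grows as it is lifted (up to 0.9), about 0.14 with a pad under it. Hinged across the bed at x = 150, z = 10; its spring presses the nose down with about 4 N shut and 6 N on a pad.
- fuse_mid (a point): clear glass fuse with square steel ends, lying, 38 long (x) x 11 x 10 high; point at its centre. Leave alone.
- tee_mid (a point): grey PVC tee joint lying flat: run 70 long (x), branch reaching 38 to +y, 34 thick and high; point at the crossing of its axes. Leave alone.
- lance_mid (a point): blue sprayer lance tip lying, 125 long from x = -63 to +62, 22 wide and high; point near its middle on its axis. Leave alone.
- hammer_grip (a point): steel hammer lying at the far side, 280 long; point on its handle, x along the handle towards the head. Leave alone.
- spray_can: aluminium spray can standing, 60 across, 150 high; origin at the centre of its underside. Leave alone.
- bolt_jar: glass jar with a steel cap standing, 64 across, 75 high; origin at the centre of its underside. Leave alone.
- shim_box: small cardboard box 75 (x) x 55 (y) x 35 high; origin at the centre of its underside. Leave alone.
Things that resemble listed ones, but are neither listed nor needed, are in the scene too. Leave any green look-alike of the part that bears pad_b_mid alone. Of the things that look like the stand, take the one that is farthest from the robot's base at the start.

How it is judged:
On the way:
1. all three pads have been dragged at least 4 cm from where they lay and lie flat on the bench (distance of each of pad_a_mid, pad_b_mid, pad_c_mid from where it was at the start of the episode above 0.04 m and height (world z) of each of pad_a_mid, pad_b_mid, pad_c_mid below 0.013 m and angle between each of pad_a_mid, pad_b_mid, pad_c_mid's own z axis and vertical below 0.08 rad), for 0.1 s.
At the end, for the whole second after the job is handed in: Rough pad flat on the bed, in line within 0.2 rad and 12 mm, its centre 60 to 92 mm up the bed, the sprung arm resting on it; both smooth pads level within 0.2 rad in the lid, centres within 55 mm of its centre and under 45 mm high; all at rest (x of pad_b_mid in the frame of bed between 0.06 and 0.092 m and z of pad_b_mid in the frame of bed between 0.004 and 0.013 m and y of pad_b_mid in the frame of bed between -0.012 and 0.012 m and angle between the x axis of pad_b_mid and the x axis of bed, either way round below 0.2 rad and value of joint clip between 0.08 and 0.25 rad and linear speed of each of pad_b, pad_a, pad_c below 0.02 m/s and angular speed of each of pad_b, pad_a, pad_c below 0.2 rad/s and horizontal distance between each of pad_a_mid, pad_c_mid and lid below 0.055 m and height (world z) of each of pad_a_mid, pad_c_mid below 0.045 m and angle between each of pad_a_mid, pad_c_mid's own z axis and vertical below 0.2 rad); the robot touches nothing.
It fails at once if another thing on the bench is moved more than 2 cm (distance of any of fuse_mid, tee_mid, lance_mid, hammer_grip, spray_can, bolt_jar, shim_box from where it was at the start of the episode above 0.02 m).
It also fails if it takes over 72 s, if anything falls off the work surface, if the arm or the gripper's body presses on something with over 40 N, if the wrist force passes 120 N, or if a joint passes its speed limit or range.

## Working session

There is one attempt and no reset: what is moved stays moved. The work goes in short steps, Python scripts to look and compute and a tool call to move; the robot and the scene stay as the last step left them, time stands still between calls to the robot, and variables do not carry over. Pictures are saved under pics/ and viewed, at most 10 in all, crops included, and the job is handed in when it is done.

Besides the shell and the picture viewer there is one more tool, called after "Emit:" by a JSON object that holds its "name" and its "arguments". send_rows: Moves the arm, as the interface text tells. Its arguments: {"type":"object","properties":{"rows":{"type":"array","items":{"type":"array"}},"newtons":{"type":"number"}},"required":["rows"]}

```bash
ls; mkdir -p pics
cat > h.py <<'E'
import numpy as np, cv2
from station import ctrl
def grab(n,save=None):
    im=ctrl.get_image(n)
    if save: cv2.imwrite('pics/'+save,cv2.cvtColor(im['frame'],cv2.COLOR_RGB2BGR))
    return im
def cloud(im):
    z=im['range_z']; v,u=np.mgrid[:z.shape[0],:z.shape[1]]
    p=np.stack([(u-im['cx'])/im['fx']*z,(v-im['cy'])/im['fy']*z,z],-1)
    T=np.array(im['cam_to_world']); P=p@T[:3,:3].T+T[:3,3]
    P[z==0]=np.nan
    return P
E
python3 - <<'E'
from h import *
for n in('top','scene'):
    im=grab(n,n+'0.png'); np.savez(n+'0.npz',P=cloud(im),F=im['frame'],T=im['cam_to_world'])
    print(n,np.round(im['cam_to_world'],3).tolist(),im['fx'],im['cx'],im['cy'])
o=ctrl.get_obs();print(o)
E
```

```text
pics
top [[0.023, -0.997, 0.078, 0.433], [-1.0, -0.023, 0.002, -0.007], [0.0, -0.078, -0.997, 1.327], [0.0, 0.0, 0.0, 1.0]] 444.30574375199785 273.309965092139 202.94170323031122
scene [[0.856, 0.313, -0.411, 0.967], [0.516, -0.552, 0.655, -0.742], [-0.022, -0.773, -0.634, 0.823], [0.0, 0.0, 0.0, 1.0]] 454.78014949980144 281.3817058146047 213.2850294732041
{'t': 0.1, 'q': array([ 9.82960088e-01,  5.33016911e-02,  1.61414520e+00,  1.99494053e-05,
        1.47602069e+00, -1.18998726e-01]), 'dq': array([ 0.00068152, -0.00069947, -0.00518025,  0.00230114, -0.00295001,
        0.00028201]), 'effort': array([ 6.44641887e-05, -3.94903708e+01, -3.71362925e+01, -1.29675736e-04,
        3.90005283e-03, -2.22683951e-05]), 'tool_pos': array([0.2820851 , 0.55708956, 0.2301861 ]), 'tool_rot': array([-7.29569423e-01, -3.05501741e+00,  2.75173257e-03]), 'contact_force': array([0.22217849, 0.3106254 , 0.15743465]), 'wrist_torque': array([0.0409048 , 0.00303714, 0.00550585]), 'grip_force': 0.0, 'opening': 0.08532328744601109}
```

View pics/top0.png

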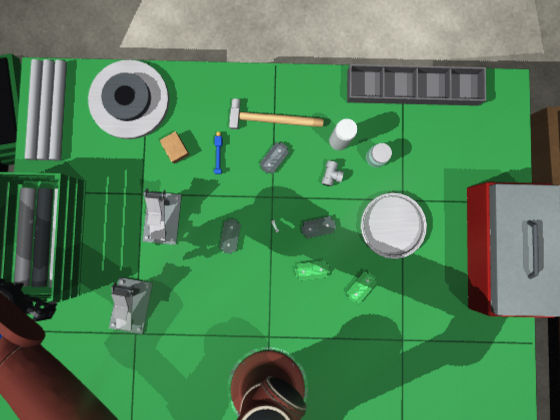

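View pics/scene0.png

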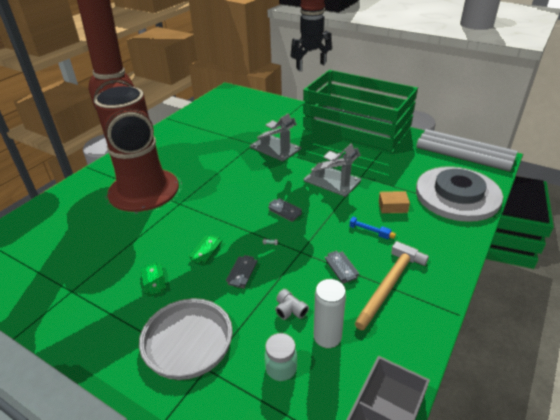

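The top picture shows three dark pads at (275,157), (230,235) and (318,227), and green look-alikes at (312,270) and (361,286), which I leave alone. There are clip stands at (162,218) and (130,305), and the lid is at (394,225). The robot base is at (268,385), so the stand at (162,218) is the farther one. The scene view agrees: stand at (335,170), with the nearer look-alike at (275,140).

```bash
cat >> h.py <<'E'
def pads(P,F,zlo=0.009,zhi=0.024,box=None):
    f=F.astype(int); g=f[...,1]-np.maximum(f[...,0],f[...,2])
    m=((P[...,2]>zlo)&(P[...,2]<zhi)&(g<14)).astype(np.uint8)
    m=cv2.morphologyEx(m,cv2.MORPH_CLOSE,np.ones((3,3)))
    n,l,s,c=cv2.connectedComponentsWithStats(m)
    out=[]
    for i in range(1,n):
        if 40<s[i,4]<3000:
            q=P[l==i]; q=q[np.isfinite(q[:,0])]
            r=cv2.minAreaRect((q[:,:2]*1000).astype(np.float32))
            out.append((c[i].round(),s[i,4],np.array(r[0]).round(1),np.array(r[1]).round(1),round(r[2],1),round(float(np.median(q[:,2]))*1000,1),np.degrees(.5*np.arctan2(2*np.cov(q[:,:2].T)[0,1],np.cov(q[:,:2].T)[0,0]-np.cov(q[:,:2].T)[1,1])).round(1)))
    return out
E
python3 - <<'E'
from h import *
for n in('top','scene'):
    d=np.load(n+'0.npz');P,F=d['P'],d['F']
    print(n)
    for o in pads(P,F): print(*o)
    f=F.astype(int); green=f[...,1]-np.maximum(f[...,0],f[...,2])>40
    s=green&(P[...,0]>.3)&(P[...,0]<.7)&(abs(P[...,1])<.3)
    print('bench z',np.nanmedian(P[s][:,2]))
d=np.load('top0.npz');P,F=d['P'],d['F']
print('pixels',[P[v,u].round(3).tolist() for u,v in((275,157),(230,235),(318,227),(162,218),(130,305),(394,225))])
# lid rim
m=(P[...,2]>.016)&(P[...,2]<.032); v,u=np.mgrid[:420,:560]; m&=(abs(u-394)<42)&(abs(v-225)<42)
q=P[m][:,:2].astype(np.float32)*1000; print('lid',cv2.minEnclosingCircle(q),len(q))
# stand
m=(abs(u-162)<35)&(abs(v-218)<40)&(P[...,2]>.004)&(P[...,2]<.25)
f=F.astype(int); m&=(f[...,1]-np.maximum(f[...,0],f[...,2])<14)
q=P[m]; print('stand',len(q),q.min(0),q.max(0)); 
b=q; print(cv2.minAreaRect(b[:,:2].astype(np.float32)*1000))
b=q[q[:,2]<.014]; print(cv2.minAreaRect(b[:,:2].astype(np.float32)*1000))
im=F[170:260,110:210]; cv2.imwrite('pics/st.png',cv2.resize(cv2.cvtColor(im,cv2.COLOR_RGB2BGR),None,fx=6,fy=6,interpolation=2))
E
```

```text
top
[131. 101.] 2693 [840.8 437.8] [240.3 233.7] 54.1 24.2 57.7
[ 38. 112.] 241 [799.4 710.4] [ 16.9 295.6] 89.5 21.3 -0.3
[ 52. 120.] 294 [798.3 652.7] [ 64.5 299.1] 85.5 20.7 3.5
[63. 88.] 100 [871.  635.9] [ 10.7 152.6] 89.2 22.2 0.1
[367.  80.] 417 [ 910.2 -277.5] [80.6 87.1] 1.4 9.0 -75.9
[399.  81.] 372 [ 908.1 -376.1] [89.2 81.3] 89.6 9.2 67.2
[434.  83.] 369 [ 907.9 -476. ] [89.2 81.6] 89.8 9.4 22.3
[471.  81.] 246 [ 906.8 -576.5] [83.9 86.2] 0.2 10.2 42.6
[411. 102.] 235 [ 850.9 -419.6] [398.2   7.8] 89.3 16.5 89.9
[279. 119.] 365 [790.9 -16.3] [262.9  39.4] 82.2 22.7 84.4
[218. 152.] 216 [683.4 163.5] [124.1  21.6] 0.5 20.8 -0.0
[274. 157.] 487 [672.3  -3.8] [49.1 97.8] 54.0 18.2 -35.9
[468. 247.] 293 [ 419.4 -580.4] [  5.6 353.1] 89.9 16.9 -0.1
[167. 220.] 838 [486.  325.8] [101.1 147.8] 86.1 10.6 -21.7
[400. 225.] 814 [ 485.8 -368.2] [169.  161.3] 47.5 9.3 15.4
[318. 227.] 480 [ 468.6 -138.6] [46.9 97.9] 13.6 18.0 -74.5
[375. 234.] 206 [ 452.  -314.1] [60.8 87.9] 27.0 8.2 -56.8
[229. 227.] 150 [461.5 128.6] [35.7 59.8] 46.8 18.7 -43.0
[403. 224.] 51 [ 483.  -391.9] [22.4 
[... 1579 characters left out ...]
41.] 114 [ 742.2 -218. ] [52.5 17.9] 26.9 16.6 23.8
[395. 379.] 275 [ 880.2 -243.1] [122.9  61.8] 42.1 16.4 20.9
[365. 415.] 106 [ 871.9 -326.3] [47.  18.9] 25.9 16.9 10.8
bench z -0.0014727175318086094
pixels [[0.673, -0.006, 0.019], [0.438, 0.121, 0.015], [0.468, -0.138, 0.016], [0.482, 0.31, 0.068], [0.238, 0.386, 0.078], [0.479, -0.365, 0.003]]
lid ((479.8382263183594, -357.7972412109375), 96.91236877441406) 653
stand 1685 [0.4103798  0.27212407 0.00407735] [0.55881803 0.37962615 0.14547205]
((485.8963317871094, 325.01239013671875), (98.9623031616211, 148.8456573486328), 85.23027801513672)
((485.8963317871094, 325.01239013671875), (98.9623031616211, 148.8456573486328), 85.23027801513672)
```

View pics/st.png

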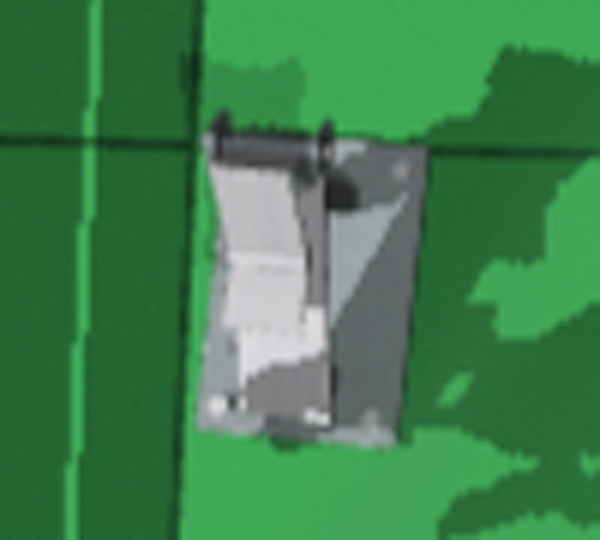

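The crop confirms the choice. This is the stand with its hinge at the far end (crop 270,145), the bed's low end at crop (285,420) nearest the robot, and the base square to it with a yaw of about -5°. Pads A, C and B are at about (0.673,-0.005), (0.470,-0.140) and (0.438,0.119). The tool can't tilt, so the pad will have to pivot in the grip on the bed.

```bash
cat >> h.py <<'E'
from scipy.spatial.transform import Rotation as Ro
def pose():
    o=ctrl.get_obs(); R=Ro.from_rotvec(o['tool_rot']).as_matrix()
    return o['tool_pos'],np.degrees(np.arctan2(R[1,0],R[0,0])),o
def plan(x,y,z,th,n=None):
    """per-row tool shifts (cm) and turn (deg) to reach world x,y,z with tool x at world angle th"""
    p,a,o=pose(); d=np.array([x,y,z])-p; t=-((th-a+180)%360-180)
    n=n or int(max(np.ceil(np.linalg.norm(d)/.055),np.ceil(abs(t)/10.5),1))
    print('from',p.round(4),round(a,1),'F',o['contact_force'].round(2),'n',n)
    for k in range(n):
        b=np.radians(a-t/n*k); X=np.array([np.cos(b),np.sin(b)]); Y=np.array([np.sin(b),-np.cos(b)])
        print([round(100*d[:2]@X/n,2),round(100*d[:2]@Y/n,2),round(-100*d[2]/n,2)],round(t/n,1))
E
python3 -c "
from h import *
plan(.438,.119,.18,171)"
```

```text
from [0.2821 0.5571 0.2302] 153.1 F [0.22 0.31 0.16] n 9
[np.float64(-3.74), np.float64(-3.56), np.float64(0.56)] -2.0
[np.float64(-3.62), np.float64(-3.69), np.float64(0.56)] -2.0
[np.float64(-3.49), np.float64(-3.81), np.float64(0.56)] -2.0
[np.float64(-3.36), np.float64(-3.93), np.float64(0.56)] -2.0
[np.float64(-3.22), np.float64(-4.04), np.float64(0.56)] -2.0
[np.float64(-3.08), np.float64(-4.15), np.float64(0.56)] -2.0
[np.float64(-2.93), np.float64(-4.26), np.float64(0.56)] -2.0
[np.float64(-2.78), np.float64(-4.35), np.float64(0.56)] -2.0
[np.float64(-2.63), np.float64(-4.45), np.float64(0.56)] -2.0
```

Emit:
{"name": "send_rows", "arguments": {"rows": [[8.5,[-3.7,-3.6,0.5],-2],[8.5,[-3.6,-3.7,0.5],-2],[8.5,[-3.5,-3.8,0.5],-2],[8.5,[-3.4,-3.9,0.5],-2],[8.5,[-3.2,-4.0,0.6],-2],[8.5,[-3.1,-4.2,0.6],-2],[8.5,[-2.9,-4.3,0.6],-2],[8.5,[-2.8,-4.4,0.6],-2],[8.5,[-2.6,-4.4,0.6],-2],[8.5,[0,0,0],0]], "newtons": 40}}

```text
t: 1.35
tool_pos: [0.4383, 0.1166, 0.1803]
tool_rot: [-0.251, -3.13, 0.001]
contact_force: [0.6, 0.2, 0.0]
opening: 0.0847
grip_force: 0.0
```

Run:
```python
from h import *
im=grab('wrist','w1.png'); P=cloud(im)
print(np.round(im['cam_to_world'],3).tolist())
f=im['frame'].astype(int); g=f[...,1]-np.maximum(f[...,0],f[...,2])
s=(g>40); print('bench',np.nanmedian(P[s][:,2]))
for o in pads(P,im['frame'],.008,.024): print(*o)
plan(.438,.119,.004,171)
```

```text
[[0.159, 0.951, 0.266, 0.371], [0.987, -0.153, -0.045, 0.128], [-0.002, 0.27, -0.963, 0.323], [0.0, 0.0, 0.0, 1.0]]
bench 0.00019770399009239048
[ 37. 122.] 49 [338.1 -96. ] [8.2 5.4] 80.8 17.1 81.5
[167. 235.] 192 [469. -10.] [37.3 10.9] 25.6 9.5 25.4
[349. 348.] 453 [637.1 161.6] [21.7 36.1] 80.8 17.6 2.2
[213. 362.] 61 [627.9   5.1] [ 8.  18.1] 8.8 12.6 80.2
[ 82. 400.] 174 [ 652.  -158.8] [ 6.1 28.6] 82.0 19.2 -5.3
from [0.438  0.1181 0.1807] 170.9 F [0.01 0.   0.76] n 4
[np.float64(0.0), np.float64(0.02), np.float64(4.42)] -0.0
[np.float64(0.0), np.float64(0.02), np.float64(4.42)] -0.0
[np.float64(0.0), np.float64(0.02), np.float64(4.42)] -0.0
[np.float64(0.0), np.float64(0.02), np.float64(4.42)] -0.0
```

View pics/w1.png

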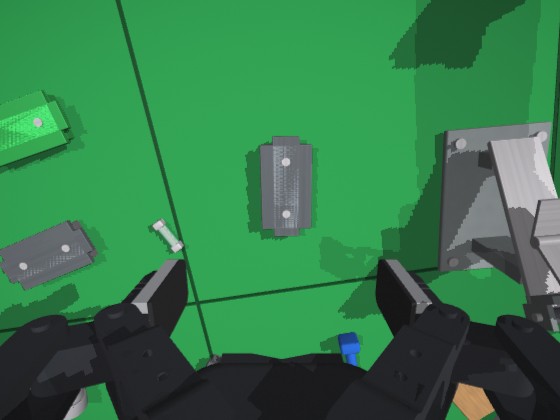

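The wrist view shows pad B at (286,186), the fuse at (167,235), pad C at (45,255) and the chosen stand at right (500,200). The fingers are clear of everything.

```bash
sed -i 's/<3000/<9000/; s/40<s/40<s/' h.py
python3 - <<'E'
from h import *
im=grab('wrist'); P=cloud(im); np.savez('w1.npz',P=P,F=im['frame'])
for o in pads(P,im['frame'],.009,.024):
    if o[1]>1000: print(*o)
f=im['frame'].astype(int); g=f[...,1]-np.maximum(f[...,0],f[...,2])
v,u=np.mgrid[:420,:560]
m=(g<14)&(P[...,2]>.004)&(P[...,2]<.013)&(u>435)&(v<275)&(v>120)
print('base',cv2.minAreaRect(P[m][:,:2].astype(np.float32)*1000))
E
```

```text
[284. 186.] 4613 [436. 121.] [49.4 98.5] 81.7 16.1 -8.4
[ 46. 255.] 3984 [ 470.7 -146.6] [ 49.6 118.9] 13.7 16.3 -76.2
base ((484.8685607910156, 325.4112854003906), (100.18576049804688, 149.08872985839844), 85.8895492553711)
```

Emit:
{"name": "send_rows", "arguments": {"rows": [[8.5,[0.2,-0.3,4.4],-0.8],[8.5,[0,0,4.4],0],[8.5,[0,0,4.4],0],[8.5,[0,0,3.4],0],[8.5,[0,0,1.0],0],[8.5,[0,0,0],0],[3,[0,0,0],0],[3,[0,0,0],0],[3,[0,0,0],0],[3,[0,0,0],0]], "newtons": 40}}

```text
t: 2.7
tool_pos: [0.4375, 0.1169, 0.0074]
tool_rot: [0.221, 3.13, 0.002]
contact_force: [-0.9, 1.9, 6.6]
opening: 0.0486
grip_force: 41.8
```

Emit:
{"name": "send_rows", "arguments": {"rows": [[3,[0,0,-0.1],0],[3,[-0.8,0,0],0],[3,[-0.8,0,0],0],[3,[-0.8,0,0],0],[3,[-0.8,0,0],0]]}}

```text
t: 3.32
tool_pos: [0.4679, 0.1121, 0.0074]
tool_rot: [-0.221, -3.133, -0.0]
contact_force: [-3.9, 0.3, 7.2]
opening: 0.0484
grip_force: 42.1
```

Emit:
{"name": "send_rows", "arguments": {"rows": [[3,[-0.8,0,0],0],[3,[-0.8,0,0],0]]}}

```text
t: 3.58
tool_pos: [0.4838, 0.1099, 0.0073]
tool_rot: [-0.221, -3.133, -0.0]
contact_force: [-4.2, 0.8, 7.2]
opening: 0.0488
grip_force: 42.1
```

Emit:
{"name": "send_rows", "arguments": {"rows": [[3,[-0.8,0,0],0],[3,[-0.8,0,0],0]]}}

```text
t: 3.82
tool_pos: [0.4996, 0.1076, 0.0074]
tool_rot: [-0.221, -3.133, -0.0]
contact_force: [-4.3, 0.5, 7.5]
opening: 0.0485
grip_force: 42.0
```

Emit:
{"name": "send_rows", "arguments": {"rows": [[3,[0,0,-0.2],0],[3,[0,0,0],0],[3,[-0.5,0,0],0],[3,[-0.5,0,0],0],[3,[-0.5,0,0],0]]}}

```text
t: 4.45
tool_pos: [0.5141, 0.1054, 0.008]
tool_rot: [-0.221, -3.133, 0.0]
contact_force: [0.5, 0.6, -3.1]
opening: 0.0482
grip_force: 42.4
```

Emit:
{"name": "send_rows", "arguments": {"rows": [[3,[0,0,0.1],0],[3,[0,0,0],0],[3,[0.5,0,0],0],[3,[0.5,0,0],0],[3,[0.5,0,0],0]]}}

```text
t: 5.08
tool_pos: [0.4987, 0.1077, 0.0074]
tool_rot: [0.221, 3.134, 0.0]
contact_force: [0.3, 0.3, -2.4]
opening: 0.0484
grip_force: 42.6
```

Emit:
{"name": "send_rows", "arguments": {"rows": [[3,[0,0,0.06],0],[3,[0,0,0],0],[3,[-0.5,0,0],0],[3,[-0.5,0,0],0]]}}

```text
t: 5.58
tool_pos: [0.5097, 0.1063, 0.0074]
tool_rot: [0.221, 3.133, 0.0]
contact_force: [-3.3, 0.7, 6.6]
opening: 0.0485
grip_force: 43.3
```

Emit:
{"name": "send_rows", "arguments": {"rows": [[8.5,[0,0,0],0],[8.5,[0,0,0],0],[8.5,[0,0,-4],0],[8.5,[0,0,-6],0]]}}

```text
t: 6.08
tool_pos: [0.5067, 0.106, 0.105]
tool_rot: [-0.221, -3.128, 0.001]
contact_force: [0.5, -0.3, 0.2]
opening: 0.085
grip_force: 0.0
```

```bash
python3 -c "
from h import *
plan(.470,-.143,.11,104)"
```

```text
from [0.5067 0.106  0.105 ] 171.9 F [ 0.46 -0.25  0.16] n 7
[np.float64(0.02), np.float64(-3.59), np.float64(-0.07)] 9.7
[np.float64(-0.59), np.float64(-3.55), np.float64(-0.07)] 9.7
[np.float64(-1.18), np.float64(-3.4), np.float64(-0.07)] 9.7
[np.float64(-1.73), np.float64(-3.15), np.float64(-0.07)] 9.7
[np.float64(-2.24), np.float64(-2.81), np.float64(-0.07)] 9.7
[np.float64(-2.68), np.float64(-2.4), np.float64(-0.07)] 9.7
[np.float64(-3.05), np.float64(-1.91), np.float64(-0.07)] 9.7
```

Emit:
{"name": "send_rows", "arguments": {"rows": [[8.5,[0,-3.6,-0.1],9.7],[8.5,[-0.6,-3.5,-0.1],9.7],[8.5,[-1.2,-3.4,-0.1],9.7],[8.5,[-1.7,-3.2,-0.1],9.7],[8.5,[-2.2,-2.8,-0.1],9.7],[8.5,[-2.7,-2.4,0],9.7],[8.5,[-3.1,-1.9,0],9.7],[8.5,[0,0,0],0]]}}

```text
t: 7.08
tool_pos: [0.4723, -0.1448, 0.1115]
tool_rot: [1.937, 2.473, -0.0]
contact_force: [0.2, 0.4, -0.0]
opening: 0.0852
grip_force: 0.0
```

Run:
```python
from h import *
im=grab('wrist'); P=cloud(im)
for o in pads(P,im['frame'],.009,.024):
    if o[1]>1000: print(*o)
plan(.470,-.143,.010,104)
```

```text
[278. 197.] 7509 [ 468.5 -138.5] [49.8 99.5] 13.7 16.2 -76.5
from [ 0.4724 -0.1436  0.1114] 104.0 F [-0.17  0.58  0.52] n 2
[np.float64(0.06), np.float64(-0.11), np.float64(5.07)] -0.0
[np.float64(0.06), np.float64(-0.11), np.float64(5.07)] -0.0
```

Emit:
{"name": "send_rows", "arguments": {"rows": [[8.5,[0.6,-0.3,4.5],0.4],[8.5,[0,0,4.5],0],[8.5,[0,0,1.1],0],[8.5,[0,0,0],0],[3,[0,0,0],0],[3,[0,0,0],0],[3,[0,0,0],0],[3,[0,0,0],0]]}}

```text
t: 8.12
tool_pos: [0.4748, -0.1394, 0.0161]
tool_rot: [1.935, 2.458, 0.01]
contact_force: [7.9, 2.9, 10.0]
opening: 0.03
grip_force: 12.9
```

Emit:
{"name": "send_rows", "arguments": {"rows": [[3,[-0.2,0.8,0],0],[3,[-0.2,0.8,0],0],[3,[-0.2,0.8,0],0],[3,[-0.2,0.8,0],0]]}}

```text
t: 8.62
tool_pos: [0.4982, -0.1396, 0.0152]
tool_rot: [-1.933, -2.464, 0.015]
contact_force: [-24.8, 2.3, 33.8]
opening: 0.0304
grip_force: 17.5
```

Emit:
{"name": "send_rows", "arguments": {"rows": [[3,[-0.2,0.8,0],0],[3,[-0.2,0.8,0],0]]}}

```text
t: 8.88
tool_pos: [0.5196, -0.1391, 0.0133]
tool_rot: [1.94, 2.466, 0.002]
contact_force: [-0.3, -1.1, -0.1]
opening: 0.0298
grip_force: 0.0
```

Emit:
{"name": "send_rows", "arguments": {"rows": [[3,[-0.2,0.8,0],0],[3,[-0.2,0.8,0],0]]}}

```text
t: 9.12
tool_pos: [0.5348, -0.1384, 0.0107]
tool_rot: [1.942, 2.469, 0.0]
contact_force: [0.3, -0.3, 0.2]
opening: 0.0297
grip_force: 0.0
```

The fingers closed over the top of pad C because the tips sit too far back at this opening. I'll lift, look again and go lower.

Emit:
{"name": "send_rows", "arguments": {"rows": [[8.5,[0,0,-2.5],0],[8.5,[0,0,-4],0],[8.5,[1.2,-5.0,-3],0],[8.5,[0,0,0],0]]}}

```text
t: 9.62
tool_pos: [0.4827, -0.1389, 0.1082]
tool_rot: [1.94, 2.465, 0.002]
contact_force: [0.3, -0.4, -1.6]
opening: 0.0849
grip_force: 0.0
```

Run:
```python
from h import *
im=grab('wrist','w2.png'); P=cloud(im)
for o in pads(P,im['frame'],.007,.026):
    if o[1]>1000: print(*o)
print(pose()[:2])
```

```text
[548.  71.] 1772 [639.8  -5.3] [22.  64.4] 29.4 15.5 -57.8
[260. 203.] 7580 [ 466.6 -139.8] [49.8 99.6] 12.4 16.2 -77.7
[225. 347.] 1350 [ 471.1 -270.6] [98.6 20.2] 5.5 15.2 6.9
(array([ 0.483085  , -0.13877335,  0.10688994]), np.float64(103.60466110203716))
```

View pics/w2.png

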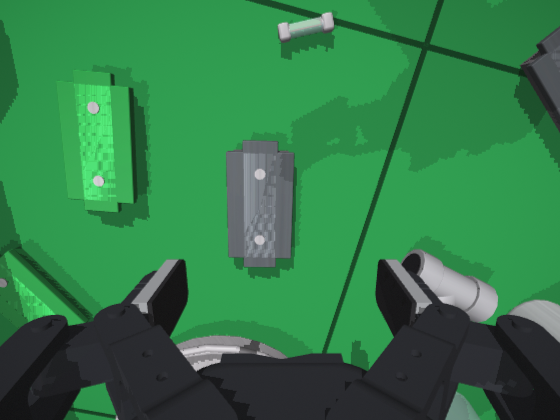

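Pad C at (260,203) barely moved although the fingers pushed it with 25 N sideways and 34 N down, so it is probably the rough one. The fuse at (306,27) and the tee at (455,285) are undisturbed. I'll regrip lower for a proper drag.

Emit:
{"name": "send_rows", "arguments": {"rows": [[8.5,[0.2,-1.6,2],1.2],[8.5,[0,0,4],0],[8.5,[0,0,3.4],0],[8.5,[0,0,1],0],[8.5,[0,0,0],0],[3,[0,0,0],0],[3,[0,0,0],0],[3,[0,0,0],0],[3,[0,0,0],0]]}}

```text
t: 10.8
tool_pos: [0.4679, -0.141, 0.0034]
tool_rot: [1.966, 2.448, 0.0]
contact_force: [-2.5, -0.4, 5.9]
opening: 0.0487
grip_force: 41.7
```

Emit:
{"name": "send_rows", "arguments": {"rows": [[3,[-0.2,0.8,0],0],[3,[-0.2,0.8,0],0],[3,[-0.2,0.8,0],0],[3,[-0.2,0.8,0],0]]}}

```text
t: 11.3
tool_pos: [0.4978, -0.1416, 0.0034]
tool_rot: [-1.963, -2.446, 0.007]
contact_force: [-15.8, 0.7, 17.8]
opening: 0.0488
grip_force: 42.8
```

Emit:
{"name": "send_rows", "arguments": {"rows": [[3,[-0.2,0.8,0],0],[3,[-0.2,0.8,0],0]]}}

```text
t: 11.55
tool_pos: [0.5144, -0.142, 0.0035]
tool_rot: [-1.963, -2.446, 0.007]
contact_force: [-15.2, 0.5, 17.6]
opening: 0.0487
grip_force: 42.7
```

Emit:
{"name": "send_rows", "arguments": {"rows": [[3,[-0.2,0.8,0],0],[3,[-0.2,0.8,0],0]]}}

```text
t: 11.8
tool_pos: [0.531, -0.1425, 0.0035]
tool_rot: [-1.964, -2.446, 0.006]
contact_force: [-14.2, 0.1, 16.3]
opening: 0.0483
grip_force: 42.6
```

Drag ratio is 15/21.5, or about 0.7, against about 0.35 or less for pad B, so C looks rough. Pad A next.

Emit:
{"name": "send_rows", "arguments": {"rows": [[8.5,[0,0,0],0],[8.5,[0,0,0],0],[8.5,[0,0,-4],0],[8.5,[0,0,-6],0],[8.5,[0,0,0],0]]}}

```text
t: 12.42
tool_pos: [0.5368, -0.1438, 0.1081]
tool_rot: [1.96, 2.44, 0.005]
contact_force: [0.2, 0.5, -0.4]
opening: 0.0851
grip_force: 0.0
```

```bash
python3 -c "
from h import *
plan(.668,-.005,.11,144)"
```

```text
from [ 0.5368 -0.1438  0.1081] 102.4 F [ 0.2   0.49 -0.4 ] n 4
[np.float64(2.68), np.float64(3.95), np.float64(-0.05)] -10.4
[np.float64(1.93), np.float64(4.37), np.float64(-0.05)] -10.4
[np.float64(1.11), np.float64(4.64), np.float64(-0.05)] -10.4
[np.float64(0.25), np.float64(4.77), np.float64(-0.05)] -10.4
```

Emit:
{"name": "send_rows", "arguments": {"rows": [[8.5,[2.7,4.0,0],-10.4],[8.5,[1.9,4.4,0],-10.4],[8.5,[1.1,4.6,0],-10.4],[8.5,[0.3,4.8,0],-10.4],[8.5,[0,0,0],0]]}}

```text
t: 13.05
tool_pos: [0.6653, -0.0005, 0.1004]
tool_rot: [-0.964, -2.989, -0.0]
contact_force: [-0.6, -0.1, 0.4]
opening: 0.085
grip_force: 0.0
```

Run:
```python
from h import *
im=grab('wrist'); P=cloud(im)
for o in pads(P,im['frame'],.007,.026):
    if o[1]>1000:
        print(*o); 
        if o[1]>4000: plan(o[2][0]/1000,o[2][1]/1000,.002,o[4]+90,3)
```

```text
[492.  95.] 5428 [683.9 165.5] [125.6  26.3] 1.8 17.2 0.9
from [ 0.6642 -0.0018  0.1003] 144.1 F [ 0.18 -0.41 -0.35] n 3
[np.float64(2.74), np.float64(4.9), np.float64(3.28)] 17.4
[np.float64(4.08), np.float64(3.86), np.float64(3.28)] 17.4
[np.float64(5.05), np.float64(2.46), np.float64(3.28)] 17.4
[ 30. 171.] 6899 [ 529.  -144.9] [ 60.6 107.1] 12.4 16.3 -62.7
from [ 0.6642 -0.0018  0.1003] 144.1 F [ 0.18 -0.41 -0.35] n 3
[np.float64(0.86), np.float64(-6.51), np.float64(3.28)] 13.9
[np.float64(-0.73), np.float64(-6.52), np.float64(3.28)] 13.9
[np.float64(-2.28), np.float64(-6.15), np.float64(3.28)] 13.9
[284. 219.] 7798 [672.5  -3.4] [ 49.6 100.1] 54.0 16.2 -35.7
from [ 0.6642 -0.0018  0.1003] 144.1 F [ 0.18 -0.41 -0.35] n 3
[np.float64(-0.26), np.float64(0.12), np.float64(3.28)] 0.0
[np.float64(-0.26), np.float64(0.12), np.float64(3.28)] 0.0
[np.float64(-0.26), np.float64(0.12), np.float64(3.28)] 0.0
[495. 268.] 6288 [803.4  97.7] [90.1 74.6] 2.4 24.3 -3.6
from [ 0.6642 -0.0018  0.1003] 144.1 F [ 0.18 -0.41 -0.35] n 3
[np.float64(-1.82), np.float64(5.41), np.float64(3.28)] 17.2
[np.float64(-0.13), np.float64(5.7), np.float64(3.28)] 17.2
[np.float64(1.56), np.float64(5.48), np.float64(3.28)] 17.2
[ 86. 279.] 1206 [ 618. -155.] [59.7 28.9] 11.0 20.9 -11.6
[352. 338.] 2345 [786.9 -31.1] [93.9 23. ] 85.1 21.3 81.2
```

Emit:
{"name": "send_rows", "arguments": {"rows": [[8.5,[-0.8,0.4,2],0],[8.5,[0,0,4],0],[8.5,[0,0,3],0],[8.5,[0,0,0.8],0],[8.5,[0,0,0],0],[3,[0,0,0],0],[3,[0,0,0],0],[3,[0,0,0],0],[3,[0,0,0],0]]}}

```text
t: 14.22
tool_pos: [0.6746, -0.0046, 0.0058]
tool_rot: [0.969, 2.985, 0.0]
contact_force: [-1.8, -0.9, 6.1]
opening: 0.0488
grip_force: 42.6
```

Emit:
{"name": "send_rows", "arguments": {"rows": [[3,[0.65,-0.45,0],0],[3,[0.65,-0.45,0],0],[3,[0.65,-0.45,0],0],[3,[0.65,-0.45,0],0]]}}

```text
t: 14.72
tool_pos: [0.6434, -0.0039, 0.0058]
tool_rot: [0.968, 2.983, 0.002]
contact_force: [2.5, 0.0, 5.2]
opening: 0.0489
grip_force: 42.7
```

Emit:
{"name": "send_rows", "arguments": {"rows": [[3,[0.65,-0.45,0],0],[3,[0.65,-0.45,0],0],[3,[0.65,-0.45,0],0],[3,[0.65,-0.45,0],0]]}}

```text
t: 15.22
tool_pos: [0.6118, -0.0032, 0.0058]
tool_rot: [0.968, 2.983, 0.002]
contact_force: [3.4, 0.4, 6.1]
opening: 0.0487
grip_force: 42.8
```

A gives about 0.3, B about 0.35 or less and C about 0.7 with the same pressing, so C is the rough pad. I'll release A, check all three positions from the top view and then carry on.

Emit:
{"name": "send_rows", "arguments": {"rows": [[8.5,[0,0,0],0],[8.5,[0,0,0],0],[8.5,[0,0,0],0]]}}

```text
t: 15.6
tool_pos: [0.6095, -0.0029, 0.003]
tool_rot: [-0.969, -2.987, 0.0]
contact_force: [0.0, 0.6, -0.8]
opening: 0.0851
grip_force: 0.0
```

Run:
```python
from h import *
for n in('top','scene'):
    im=grab(n); P=cloud(im)
    for o in pads(P,im['frame'],.007 if n=='scene' else .010,.024):
        if 300<o[2][0]<720 and abs(o[2][1])<300: print(n,*o)
print(pose()[:2])
```

```text
top [218. 152.] 217 [683.7 163.7] [124.6  21.7] 0.8 21.1 0.0
top [267. 187.] 118 [582.  15.] [51.7 28.6] 69.1 18.6 72.8
top [234. 212.] 399 [509.8 107. ] [45.8 97.4] 83.0 18.4 -2.4
top [320. 205.] 501 [ 533.3 -141.3] [48.2 98.4] 12.6 18.1 -77.4
scene [393. 208.] 161 [699.2 268.6] [83.7 38.9] 3.5 15.8 22.6
scene [297. 217.] 201 [488.3  97.8] [41.9 67.2] 28.9 14.1 -44.1
scene [373. 228.] 273 [685.  168.6] [124.5  39.3] 0.7 15.5 1.0
scene [320. 258.] 496 [612.1  -5.8] [49.3 97.1] 54.1 14.3 -39.7
scene [263. 282.] 618 [ 535.  -144.3] [49.7 99.8] 12.4 14.3 -76.1
scene [292. 312.] 162 [ 643.  -190.3] [69.5 25.6] 35.8 19.2 35.1
(array([ 0.60972385, -0.00294035,  0.00326003]), np.float64(144.0399104038446))
```

Emit:
{"name": "send_rows", "arguments": {"rows": [[3,[0,0,0],0],[3,[0,0,0],0],[3,[0,0,0],0],[3,[0,0,0],0],[3,[0,0,-3],0],[3,[0,0,-4.5],0]]}}

```text
t: 16.45
tool_pos: [0.6068, -0.0027, 0.0756]
tool_rot: [-0.967, -2.981, 0.003]
contact_force: [0.4, 0.2, -4.1]
opening: 0.0485
grip_force: 43.4
```

```bash
python3 -c "
from h import *
plan(.480,-.358,.08,144)"
```

```text
from [ 0.6068 -0.0027  0.0756] 144.0 F [ 0.45  0.23 -4.15] n 7
[np.float64(-1.51), np.float64(-5.17), np.float64(-0.06)] 0.0
[np.float64(-1.52), np.float64(-5.17), np.float64(-0.06)] 0.0
[np.float64(-1.52), np.float64(-5.17), np.float64(-0.06)] 0.0
[np.float64(-1.52), np.float64(-5.17), np.float64(-0.06)] 0.0
[np.float64(-1.52), np.float64(-5.17), np.float64(-0.06)] 0.0
[np.float64(-1.52), np.float64(-5.17), np.float64(-0.06)] 0.0
[np.float64(-1.52), np.float64(-5.17), np.float64(-0.06)] 0.0
```

Emit:
{"name": "send_rows", "arguments": {"rows": [[3,[-1.5,-5.2,-0.1],0],[3,[-1.5,-5.2,-0.1],0],[3,[-1.5,-5.2,0],0],[3,[-1.5,-5.2,0],0],[3,[-1.5,-5.2,0],0],[3,[-1.5,-5.1,0],0],[3,[-1.5,-5.1,0],0],[3,[0,0,2],0],[3,[0,0,3],0],[3,[0,0,0],0]]}}

```text
t: 17.7
tool_pos: [0.4794, -0.3541, 0.0257]
tool_rot: [-0.966, -2.98, -0.007]
contact_force: [-0.2, 0.5, -4.6]
opening: 0.0487
grip_force: 43.5
```

Emit:
{"name": "send_rows", "arguments": {"rows": [[3,[0.2,-0.3,1.0],0],[3,[0,0,0.4],0],[3,[0,0,0.3],0],[3,[0,0,0],0]]}}

```text
t: 18.2
tool_pos: [0.4792, -0.359, 0.014]
tool_rot: [0.969, 2.988, -0.0]
contact_force: [0.0, 0.2, -3.5]
opening: 0.0488
grip_force: 43.5
```

Emit:
{"name": "send_rows", "arguments": {"rows": [[3,[0,0,0.3],0],[3,[0,0,0],0]]}}

```text
t: 18.45
tool_pos: [0.4789, -0.3588, 0.0106]
tool_rot: [-0.97, -2.988, -0.0]
contact_force: [-0.4, 0.3, -4.5]
opening: 0.0482
grip_force: 43.5
```

Emit:
{"name": "send_rows", "arguments": {"rows": [[3,[0,0,0.2],0],[6.5,[0,0,0],0],[6.5,[0,0,0],0],[6.5,[0,0,-3],0],[8.5,[0,0,-6],0],[8.5,[0,0,0],0]]}}

```text
t: 19.2
tool_pos: [0.4826, -0.3624, 0.1063]
tool_rot: [0.966, 2.977, -0.009]
contact_force: [-0.1, 0.2, 0.2]
opening: 0.085
grip_force: 0.0
```

```bash
python3 -c "
from h import *
plan(.509,.110,.10,173)"
```

```text
from [ 0.4826 -0.3624  0.1063] 144.0 F [-0.08  0.24  0.21] n 9
[np.float64(2.84), np.float64(4.42), np.float64(0.07)] -3.2
[np.float64(2.59), np.float64(4.57), np.float64(0.07)] -3.2
[np.float64(2.33), np.float64(4.71), np.float64(0.07)] -3.2
[np.float64(2.06), np.float64(4.83), np.float64(0.07)] -3.2
[np.float64(1.79), np.float64(4.94), np.float64(0.07)] -3.2
[np.float64(1.51), np.float64(5.04), np.float64(0.07)] -3.2
[np.float64(1.22), np.float64(5.11), np.float64(0.07)] -3.2
[np.float64(0.93), np.float64(5.17), np.float64(0.07)] -3.2
[np.float64(0.64), np.float64(5.22), np.float64(0.07)] -3.2
```

Emit:
{"name": "send_rows", "arguments": {"rows": [[8.5,[2.8,4.4,0],-3.1],[8.5,[2.6,4.6,0.1],-3.1],[8.5,[2.3,4.7,0.1],-3.1],[8.5,[2.1,4.8,0.1],-3.1],[8.5,[1.8,4.9,0.1],-3.1],[8.5,[1.5,5.0,0.1],-3.1],[8.5,[1.2,5.1,0.1],-3.1],[8.5,[0.9,5.2,0],-3.1],[8.5,[0.6,5.2,0],-3.1],[8.5,[0,0,0],0]]}}

```text
t: 20.45
tool_pos: [0.5098, 0.1146, 0.0926]
tool_rot: [0.213, 3.134, 0.001]
contact_force: [-0.6, 0.2, -0.9]
opening: 0.0849
grip_force: 0.0
```

Run:
```python
from h import *
im=grab('wrist'); P=cloud(im)
for o in pads(P,im['frame'],.007,.026):
    if o[1]>4000 and abs(o[2][0]-509)<30:
        print(*o); plan(o[2][0]/1000,o[2][1]/1000,.003,o[4]+90,3)
```

```text
[270. 212.] 8487 [508.9 106.3] [49.7 99.5] 82.0 16.1 -8.2
from [0.5098 0.1129 0.0925] 172.1 F [-0.52  0.46 -0.64] n 3
[np.float64(-0.0), np.float64(-0.22), np.float64(2.98)] 0.0
[np.float64(-0.0), np.float64(-0.22), np.float64(2.98)] 0.0
[np.float64(-0.0), np.float64(-0.22), np.float64(2.98)] 0.0
```

Grip B at its centre and lift.

Emit:
{"name": "send_rows", "arguments": {"rows": [[8.5,[0,-0.7,2],0],[8.5,[0,0,4],0],[8.5,[0,0,2.2],0],[8.5,[0,0,0.7],0],[3,[0,0,0],0],[3,[0,0,0],0],[3,[0,0,0],0],[3,[0,0,0],0],[3,[0,0,-3],0],[3,[0,0,-5],0]]}}

```text
t: 21.75
tool_pos: [0.5058, 0.1046, 0.0812]
tool_rot: [-0.22, -3.126, 0.001]
contact_force: [0.0, -0.2, -3.5]
opening: 0.0483
grip_force: 43.5
```

```bash
python3 -c "
from h import *
plan(.480,-.358,.09,144)"
```

```text
from [0.5058 0.1046 0.0812] 171.9 F [ 0.02 -0.22 -3.45] n 9
[np.float64(-0.44), np.float64(-5.13), np.float64(-0.1)] 3.1
[np.float64(-0.71), np.float64(-5.1), np.float64(-0.1)] 3.1
[np.float64(-0.99), np.float64(-5.05), np.float64(-0.1)] 3.1
[np.float64(-1.26), np.float64(-4.99), np.float64(-0.1)] 3.1
[np.float64(-1.53), np.float64(-4.92), np.float64(-0.1)] 3.1
[np.float64(-1.79), np.float64(-4.83), np.float64(-0.1)] 3.1
[np.float64(-2.05), np.float64(-4.72), np.float64(-0.1)] 3.1
[np.float64(-2.31), np.float64(-4.6), np.float64(-0.1)] 3.1
[np.float64(-2.55), np.float64(-4.47), np.float64(-0.1)] 3.1
```

Emit:
{"name": "send_rows", "arguments": {"rows": [[3,[-0.4,-5.1,-0.1],3.1],[3,[-0.7,-5.1,-0.1],3.1],[3,[-1.0,-5.1,-0.1],3.1],[3,[-1.3,-5.0,-0.1],3.1],[3,[-1.5,-4.9,-0.1],3.1],[3,[-1.8,-4.8,-0.1],3.1],[3,[-2.1,-4.7,-0.1],3.1],[3,[-2.3,-4.6,-0.1],3.1],[3,[-2.5,-4.5,-0.1],3.1],[3,[0,0,0],0]]}}

```text
t: 23.0
tool_pos: [0.4821, -0.3605, 0.0921]
tool_rot: [-0.976, -2.986, 0.0]
contact_force: [0.3, 0.9, -3.7]
opening: 0.0483
grip_force: 43.6
```

Run:
```python
from h import *
im=grab('wrist','w3.png'); P=cloud(im); np.savez('w3.npz',P=P)
for n in ('top','scene'):
    im=grab(n,n+'3.png'); P=cloud(im)
    for o in pads(P,im['frame'],.010,.034):
        if abs(o[2][1]+358)<60: print(n,*o)
plan(.480,-.358,.027,144,2)
```

```text
top [387.  76.] 426 [ 905.4 -325.7] [190.4  88.3] 89.8 17.3 81.3
top [406.  99.] 438 [ 853. -408.] [407.7  94.2] 76.6 21.4 86.2
top [378. 215.] 391 [ 501.2 -319.5] [102.7 190.8] 59.5 24.8 -36.8
top [383. 227.] 151 [ 476.7 -329.1] [45.6 63.2] 46.1 20.5 -32.6
scene [185. 343.] 1083 [ 486.  -363.8] [190.  179.7] 48.6 22.5 44.1
scene [187. 343.] 594 [ 482.8 -362.3] [49.4 94.4] 54.1 18.1 -21.1
scene [367. 414.] 188 [ 875.5 -326.8] [61.3 25.6] 29.3 23.5 9.7
from [ 0.4824 -0.3564  0.0914] 144.1 F [ 0.44 -0.47 -3.12] n 2
[np.float64(0.05), np.float64(-0.13), np.float64(3.22)] 0.0
[np.float64(0.05), np.float64(-0.13), np.float64(3.22)] 0.0
```

View pics/w3.png

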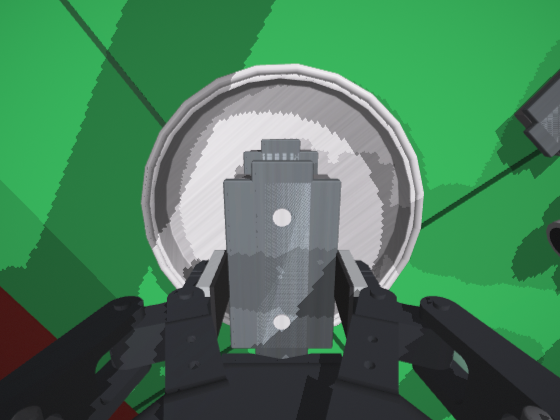

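The wrist view shows pad A in the lid at (281,160), in line under the held pad B at (282,265). I'll lower B onto it.

Emit:
{"name": "send_rows", "arguments": {"rows": [[3,[0,0,2],0],[3,[0,0,3],0],[3,[0,0,1.2],0],[3,[0,0,0.3],0],[3,[0,0,0],0]]}}

```text
t: 23.78
tool_pos: [0.4835, -0.3578, 0.0282]
tool_rot: [0.969, 2.988, -0.001]
contact_force: [-0.6, 0.2, -2.9]
opening: 0.0486
grip_force: 43.6
```

Emit:
{"name": "send_rows", "arguments": {"rows": [[3,[0,0,0.2],0],[3,[0,0,0],0]]}}

```text
t: 24.02
tool_pos: [0.4834, -0.3581, 0.0264]
tool_rot: [0.97, 2.987, -0.001]
contact_force: [-0.7, -0.3, -3.6]
opening: 0.0483
grip_force: 43.6
```

Emit:
{"name": "send_rows", "arguments": {"rows": [[3,[0,0,0.1],0],[3,[0,0,0.1],0],[6.5,[0,0,0],0],[6.5,[0,0,0],0],[6.5,[0,0,-3],0],[8.5,[0,0,-5],0],[8.5,[0,0,-1],0]]}}

```text
t: 24.9
tool_pos: [0.4852, -0.3597, 0.1185]
tool_rot: [0.967, 2.981, -0.005]
contact_force: [-0.1, 0.1, -0.6]
opening: 0.0851
grip_force: 0.0
```

Run:
```python
from h import *
im=grab('wrist','w4.png'); P=cloud(im)
for o in pads(P,im['frame'],.030,.042):
    if o[1]>1000: print(*o)
plan(.531,-.143,.11,102)
```

```text
[282. 205.] 8289 [ 483.1 -357.5] [ 50.1 100.6] 54.0 36.2 -36.0
from [ 0.4848 -0.3594  0.118 ] 144.0 F [ 1.05 -0.4   0.51] n 5
[np.float64(1.79), np.float64(4.04), np.float64(0.16)] 8.4
[np.float64(2.37), np.float64(3.74), np.float64(0.16)] 8.4
[np.float64(2.89), np.float64(3.35), np.float64(0.16)] 8.4
[np.float64(3.35), np.float64(2.89), np.float64(0.16)] 8.4
[np.float64(3.73), np.float64(2.37), np.float64(0.16)] 8.4
```

B is flat on A: its top is at 36 mm and its centre is 3 mm from the lid's centre. Now pad C.

Emit:
{"name": "send_rows", "arguments": {"rows": [[8.5,[1.8,4.0,0.3],8.4],[8.5,[2.4,3.7,0.3],8.4],[8.5,[2.9,3.4,0.3],8.4],[8.5,[3.4,2.9,0.3],8.4],[8.5,[3.7,2.4,0.3],8.2],[8.5,[0,0,0],0]]}}

```text
t: 25.7
tool_pos: [0.5278, -0.1381, 0.0965]
tool_rot: [-1.965, -2.447, 0.001]
contact_force: [0.4, -0.7, 0.5]
opening: 0.085
grip_force: 0.0
```

Run:
```python
from h import *
im=grab('wrist'); P=cloud(im)
for o in pads(P,im['frame'],.007,.026):
    if o[1]>4000 and abs(o[2][1]+143)<30:
        print(*o); plan(o[2][0]/1000,o[2][1]/1000,.003,o[4]+90,3)
```

```text
[287. 216.] 8114 [ 532.9 -141.2] [50.  99.7] 12.3 16.2 -77.6
from [ 0.528  -0.1396  0.097 ] 102.4 F [ 0.48 -0.08 -0.19] n 3
[np.float64(-0.09), np.float64(0.15), np.float64(3.13)] 0.0
[np.float64(-0.09), np.float64(0.15), np.float64(3.13)] 0.0
[np.float64(-0.09), np.float64(0.15), np.float64(3.13)] 0.0
```

Emit:
{"name": "send_rows", "arguments": {"rows": [[8.5,[0.3,0.45,2],0],[8.5,[0,0,4],0],[8.5,[0,0,2.7],0],[8.5,[0,0,0.7],0],[3,[0,0,0],0],[3,[0,0,0],0],[3,[0,0,0],0],[3,[0,0,0],0],[3,[0,0,-4],0],[3,[0,0,-6],0]]}}

```text
t: 27.0
tool_pos: [0.5298, -0.1358, 0.1021]
tool_rot: [-1.967, -2.44, 0.003]
contact_force: [0.4, -0.5, -3.5]
opening: 0.0487
grip_force: 44.0
```

```bash
python3 -c "
from h import *
plan(.345,.337,.15,175.7)"
```

```text
from [ 0.5298 -0.1358  0.1021] 102.2 F [ 0.4  -0.48 -3.55] n 10
[np.float64(5.01), np.float64(-0.8), np.float64(-0.48)] -7.3
[np.float64(5.07), np.float64(-0.16), np.float64(-0.48)] -7.3
[np.float64(5.05), np.float64(0.49), np.float64(-0.48)] -7.3
[np.float64(4.95), np.float64(1.14), np.float64(-0.48)] -7.3
[np.float64(4.76), np.float64(1.76), np.float64(-0.48)] -7.3
[np.float64(4.5), np.float64(2.35), np.float64(-0.48)] -7.3
[np.float64(4.16), np.float64(2.91), np.float64(-0.48)] -7.3
[np.float64(3.75), np.float64(3.42), np.float64(-0.48)] -7.3
[np.float64(3.29), np.float64(3.87), np.float64(-0.48)] -7.3
[np.float64(2.76), np.float64(4.26), np.float64(-0.48)] -7.3
```

```bash
python3 -c "
from h import *
plan(.37,.334,.17,175.7,10)"
```

```text
from [ 0.5298 -0.1358  0.1021] 102.2 F [ 0.4  -0.48 -3.55] n 10
[np.float64(4.93), np.float64(-0.57), np.float64(-0.68)] -7.3
[np.float64(4.96), np.float64(0.07), np.float64(-0.68)] -7.3
[np.float64(4.91), np.float64(0.7), np.float64(-0.68)] -7.3
[np.float64(4.78), np.float64(1.33), np.float64(-0.68)] -7.3
[np.float64(4.57), np.float64(1.93), np.float64(-0.68)] -7.3
[np.float64(4.29), np.float64(2.49), np.float64(-0.68)] -7.3
[np.float64(3.94), np.float64(3.02), np.float64(-0.68)] -7.3
[np.float64(3.52), np.float64(3.5), np.float64(-0.68)] -7.3
[np.float64(3.04), np.float64(3.92), np.float64(-0.68)] -7.3
[np.float64(2.51), np.float64(4.28), np.float64(-0.68)] -7.3
```

Emit:
{"name": "send_rows", "arguments": {"rows": [[3,[4.9,-0.6,-0.7],-7.3],[3,[5.0,0.1,-0.7],-7.3],[3,[4.9,0.7,-0.7],-7.3],[3,[4.8,1.3,-0.7],-7.3],[3,[4.6,1.9,-0.7],-7.3],[3,[4.3,2.5,-0.7],-7.3],[3,[3.9,3.0,-0.7],-7.3],[3,[3.5,3.5,-0.7],-7.3],[3,[3.0,3.9,-0.7],-7.3],[3,[2.5,4.3,-0.6],-7.3]]}}

```text
t: 28.25
tool_pos: [0.3729, 0.334, 0.173]
tool_rot: [-0.123, -3.138, 0.0]
contact_force: [-0.2, -0.0, -3.4]
opening: 0.0486
grip_force: 44.0
```

Emit:
{"name": "send_rows", "arguments": {"rows": [[3,[0,0,0],0],[3,[0,0,0],0]]}}

```text
t: 28.5
tool_pos: [0.3737, 0.3322, 0.1726]
tool_rot: [-0.13, -3.138, 0.002]
contact_force: [0.8, -1.2, -4.2]
opening: 0.0485
grip_force: 44.0
```

Run:
```python
from h import *
im=grab('wrist','w5.png'); P=cloud(im); np.savez('w5.npz',P=P,F=im['frame'],T=im['cam_to_world'])
print(pose()[:2])
f=im['frame'].astype(int); g=f[...,1]-np.maximum(f[...,0],f[...,2])
yaw=np.radians(-4.3); u=np.array([np.cos(yaw),np.sin(yaw)]); w=np.array([-u[1],u[0]])
d=P[...,:2]-np.array([.4852,.3253]); X=d@u; Y=d@w; Z=P[...,2]
e=Z-.030-(X+.065)*np.tan(np.pi/6)
m=(abs(e)<.006)&(X>-.075)&(X<.07)&(abs(Y)<.035)&(g<14)
print(m.sum(), 'e',np.median(e[m]))
q=P[m]; c=q.mean(0); n=np.linalg.svd(q-c,full_matrices=False)[2][2]; print('normal',n*np.sign(n[2]),'tilt',np.degrees(np.arccos(abs(n[2]))))
for a in np.arange(-.075,.06,.01):
    s=m&(X>a)&(X<a+.01)
    if s.sum()>20: print(round(a+.005,3),s.sum(),'Y',np.percentile(Y[s],[1,99]).round(4),'e',np.median(e[s]).round(4))
m2=(g<14)&(Z>.004)&(Z<.013)&(abs(X)<.09)&(abs(Y)<.065)
print(cv2.minAreaRect(P[m2][:,:2].astype(np.float32)*1000))
```

```text
(array([0.37401785, 0.33184253, 0.17267529]), np.float64(175.1843371966619))
0 e nan
  return _methods._mean(a, axis=axis, dtype=dtype,
  ret = ret.dtype.type(ret / rcount)
<stdin>:10: RuntimeWarning: Mean of empty slice.
  ret = um.true_divide(
Traceback (most recent call last):
IndexError: index 2 is out of bounds for axis 0 with size 0
```

View pics/w5.png

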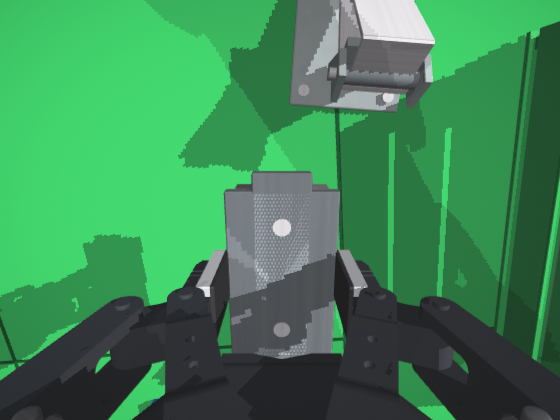

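The wrist camera looks back toward the robot and shows the held pad at (282,265), gripped slightly off centre, and the look-alike stand at (370,50). The bed isn't in view, so I'll use the clouds I already have.

Run:
```python
from h import *
yaw=np.radians(-4.3); u=np.array([np.cos(yaw),np.sin(yaw)]); w=np.array([-u[1],u[0]])
ims={n:(np.load(n+'.npz')['P'],np.load(n+'.npz')['F']) for n in('w1','top0','scene0')}
im=grab('scene'); ims['sceneNow']=(cloud(im),im['frame'])
for n,(P,F) in ims.items():
    f=F.astype(int); g=f[...,1]-np.maximum(f[...,0],f[...,2])
    d=P[...,:2]-np.array([.4852,.3253]); X=d@u; Y=d@w; Z=P[...,2]
    e=Z-.030-(X+.065)*np.tan(np.pi/6)
    m=(abs(e)<.006)&(X>-.08)&(X<.0)&(abs(Y)<.04)&(g<20)
    print(n,m.sum(),'e',np.median(e[m]).round(4))
    q=P[m]; c=q.mean(0); nn=np.linalg.svd(q-c,full_matrices=False)[2][2]; print('tilt',np.degrees(np.arccos(abs(nn[2]))).round(1),'normal yaw',np.degrees(np.arctan2(-nn[1],-nn[0])*1).round(1))
    for a in np.arange(-.08,.0,.01):
        s=m&(X>a)&(X<a+.01)
        if s.sum()>5: print(round(a+.005,3),s.sum(),'Y',np.percentile(Y[s],[2,98]).round(4),'e',np.median(e[s]).round(4))
```

```text
w1 3988 e -0.0003
tilt 30.1 normal yaw -2.1
-0.065 272 Y [-0.0213  0.0214] e -0.0003
-0.055 655 Y [-0.0215  0.0212] e -0.0003
-0.045 662 Y [-0.0213  0.0211] e -0.0003
-0.035 683 Y [-0.0213  0.0212] e -0.0004
-0.025 717 Y [-0.0215  0.0216] e -0.0003
-0.015 602 Y [-0.0214  0.0207] e -0.0003
-0.005 397 Y [-0.0217  0.0011] e -0.0004
top0 228 e 0.0017
tilt 30.5 normal yaw 174.8
-0.065 15 Y [-0.0187  0.0205] e 0.0005
-0.055 53 Y [-0.0199  0.0216] e 0.0021
-0.045 46 Y [-0.0206  0.0204] e 0.0016
-0.035 49 Y [-0.0204  0.0206] e 0.0017
-0.025 37 Y [-0.021   0.0208] e 0.0017
-0.015 17 Y [-0.0218 -0.01  ] e 0.0018
-0.005 11 Y [-0.0213 -0.0126] e 0.0022
scene0 99 e -0.0028
tilt 30.3 normal yaw 177.7
-0.055 15 Y [-0.0236  0.0197] e -0.0022
-0.045 17 Y [-0.0244  0.0198] e -0.003
-0.035 14 Y [-0.0198  0.0181] e -0.0033
-0.025 17 Y [-0.0251  0.0209] e -0.0024
-0.015 17 Y [-0.0253  0.0166] e -0.0021
-0.005 16 Y [-0.0262  0.0064] e -0.0029
sceneNow 100 e -0.0023
tilt 30.2 normal yaw -2.6
-0.055 16 Y [-0.0241  0.0174] e -0.002
-0.045 16 Y [-0.0222  0.0176] e -0.0022
-0.035 16 Y [-0.0225  0.0163] e -0.0021
-0.025 16 Y [-0.0285  0.0204] e -0.0026
-0.015 19 Y [-0.0274  0.0155] e -0.0028
-0.005 14 Y [-0.0235  0.0068] e -0.0023
```

The close wrist cloud shows the bed's low end at (0.420,0.330), yaw -4.3° and tilt 30°, with edges at ±21.5 mm as specified. My plan is to come in low from the front, let the bed tilt the pad in the grip and then slide it up.

Emit:
{"name": "send_rows", "arguments": {"rows": [[3,[0,0.1,4],-0.5],[3,[0,0,4],0],[3,[0,0,2.5],0],[3,[0,0,0.5],0],[3,[0,0,0],0]], "newtons": 30}}

```text
t: 29.22
tool_pos: [0.3751, 0.3333, 0.0642]
tool_rot: [0.119, 3.139, 0.0]
contact_force: [-0.4, 0.6, -3.9]
opening: 0.0485
grip_force: 44.0
```

```bash
cat >> h.py <<'E'
def bedpose():
    p,a,o=pose(); y=np.radians(-4.3); d=p[:2]-np.array([.4204,.3302])
    print('s %.1f w %.1f z %.1f th %.1f'%(1000*(d@[np.cos(y),np.sin(y)]),1000*(d@[-np.sin(y),np.cos(y)]),1000*p[2],a),o['contact_force'].round(1))
E
python3 -c "
from h import *
for i in range(3): bedpose(); ctrl.get_image('wrist')"
```

```text
s -45.4 w -0.3 z 64.2 th 175.7 [-0.4  0.6 -3.9]
s -45.0 w 0.3 z 65.0 th 175.7 [ 0.2  0.  -3.4]
s -44.8 w 0.6 z 65.4 th 175.7 [-0.2  1.  -3.8]
```

Emit:
{"name": "send_rows", "arguments": {"rows": [[3,[-1.5,0,0],0],[3,[-2,0,0],0],[3,[-0.5,0,0],0],[3,[0,0,0],0]], "newtons": 30}}

```text
t: 29.88
tool_pos: [0.415, 0.3306, 0.0636]
tool_rot: [-0.118, -3.139, 0.0]
contact_force: [-0.1, -0.3, -3.1]
opening: 0.0484
grip_force: 44.0
```

Emit:
{"name": "send_rows", "arguments": {"rows": [[3,[0,0,0.5],0],[3,[0,0,0.4],0],[3,[0,0,0.4],0]]}}

```text
t: 30.25
tool_pos: [0.4129, 0.3311, 0.0512]
tool_rot: [-0.116, -3.136, 0.0]
contact_force: [-8.4, -0.8, 5.5]
opening: 0.0484
grip_force: 45.4
```

```bash
python3 -c "
from h import *
bedpose()"
```

```text
s -7.6 w 0.3 z 51.2 th 175.8 [-8.4 -0.8  5.5]
```

Emit:
{"name": "send_rows", "arguments": {"rows": [[3,[0,0,0.4],0],[3,[0,0,0.4],0]]}}

```text
t: 30.5
tool_pos: [0.4123, 0.3311, 0.0428]
tool_rot: [-0.116, -3.135, 0.001]
contact_force: [-8.4, 0.8, 5.0]
opening: 0.0485
grip_force: 45.9
```

Emit:
{"name": "send_rows", "arguments": {"rows": [[3,[0,0,0.4],0],[3,[0,0,0.2],0]]}}

```text
t: 30.75
tool_pos: [0.4125, 0.331, 0.0366]
tool_rot: [-0.116, -3.136, 0.001]
contact_force: [-7.2, 0.2, 4.7]
opening: 0.0486
grip_force: 46.2
```

Run:
```python
from h import *
bedpose()
a=grab('scene')['frame'][120:220,270:410]; b=grab('wrist')['frame']
a=cv2.resize(a,(560,400),interpolation=cv2.INTER_CUBIC)
cv2.imwrite('pics/s6.png',cv2.cvtColor(a,cv2.COLOR_RGB2BGR))
```

```text
s -7.9 w 0.2 z 36.6 th 175.8 [-7.2  0.2  4.7]
```

View pics/s6.png

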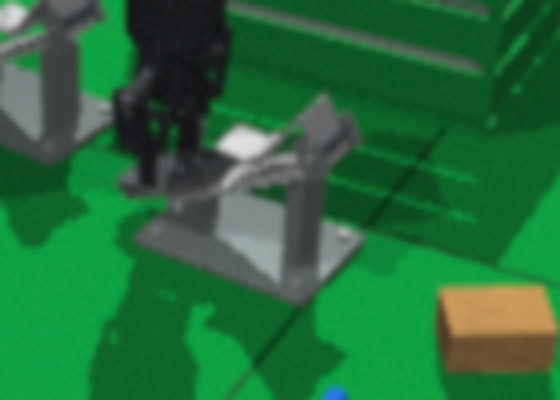

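The crop shows the pad, held at (175,170), lying on the low end of the bed and tilting with it. The lip at (240,140) is clear ahead. I'll lower it a little more until it is flush.

Emit:
{"name": "send_rows", "arguments": {"rows": [[3,[0,0,0.3],0],[3,[0,0,0],0]]}}

```text
t: 31.1
tool_pos: [0.4127, 0.331, 0.0337]
tool_rot: [-0.116, -3.136, 0.001]
contact_force: [-6.1, -0.4, 4.4]
opening: 0.0486
grip_force: 46.2
```

Emit:
{"name": "send_rows", "arguments": {"rows": [[3,[0,0,0.2],0],[3,[0,0,0],0]]}}

```text
t: 31.35
tool_pos: [0.4127, 0.331, 0.0335]
tool_rot: [-0.115, -3.135, 0.002]
contact_force: [-12.8, -4.7, 15.0]
opening: 0.0486
grip_force: 47.3
```

Emit:
{"name": "send_rows", "arguments": {"rows": [[3,[0.3,0,-0.45],0],[3,[0,0,0],0]]}}

```text
t: 31.6
tool_pos: [0.411, 0.331, 0.036]
tool_rot: [0.116, 3.139, 0.0]
contact_force: [-0.8, -0.6, -3.6]
opening: 0.0483
grip_force: 45.4
```

Run:
```python
from h import *
bedpose()
# pad tilt from wrist: points of the pad top
im=grab('wrist'); P=cloud(im); v,u=np.mgrid[:420,:560]
m=(u>262)&(u<302)&(v>140)&(v<330)&np.isfinite(P[...,2])&(P[...,2]>.02)&(P[...,2]<.12)
q=P[m]; c=np.median(q,0); 
for _ in range(4):
    n=np.linalg.svd(q-q.mean(0),full_matrices=False)[2][2]; r=(q-q.mean(0))@n; q=q[abs(r)<max(.002,1.5*r.std())]
n*=np.sign(n[2]); print(len(q),'normal',n.round(3),'tilt',np.degrees(np.arccos(n[2])).round(1),'span',q.min(0).round(3),q.max(0).round(3))
```

```text
s -9.4 w 0.1 z 36.0 th 175.8 [-0.8 -0.6 -3.6]
5938 normal [-0.461  0.032  0.887] tilt 27.5 span [0.37  0.322 0.023] [0.433 0.344 0.059]
```

Emit:
{"name": "send_rows", "arguments": {"rows": [[3,[-0.6,0,-0.35],0],[3,[-0.6,0,-0.35],0],[3,[-0.6,0,-0.35],0],[3,[-0.6,0,-0.35],0]], "newtons": 45}}

```text
t: 32.15
tool_pos: [0.436, 0.3291, 0.0505]
tool_rot: [0.117, 3.139, 0.0]
contact_force: [-0.4, 0.2, -3.6]
opening: 0.0482
grip_force: 47.3
```

Emit:
{"name": "send_rows", "arguments": {"rows": [[3,[-0.6,0,-0.35],0],[3,[-0.6,0,-0.35],0]]}}

```text
t: 32.4
tool_pos: [0.4443, 0.3275, 0.0551]
tool_rot: [-0.117, -3.131, 0.004]
contact_force: [-8.9, 1.1, -8.4]
opening: 0.0482
grip_force: 47.8
```

Emit:
{"name": "send_rows", "arguments": {"rows": [[3,[-0.6,0,-0.35],0],[3,[-0.6,0,-0.35],0]]}}

```text
t: 32.65
tool_pos: [0.4572, 0.3267, 0.0624]
tool_rot: [-0.116, -3.134, 0.003]
contact_force: [-3.2, -0.1, -6.9]
opening: 0.0484
grip_force: 47.9
```

```bash
python3 -c "
from h import *
bedpose()"
```

```text
s 36.9 w -0.7 z 62.4 th 175.8 [-3.2 -0.1 -6.9]
```

Emit:
{"name": "send_rows", "arguments": {"rows": [[3,[-0.6,0,-0.35],0],[3,[-0.6,0,-0.35],0],[3,[-0.2,0,-0.1],0],[3,[0,0,0],0]]}}

```text
t: 33.15
tool_pos: [0.4747, 0.3262, 0.0727]
tool_rot: [0.117, 3.136, 0.001]
contact_force: [4.3, -1.7, -9.6]
opening: 0.0486
grip_force: 48.1
```

Run:
```python
from h import *
bedpose()
a=grab('scene')['frame'][110:210,270:410]
cv2.imwrite('pics/s7.png',cv2.cvtColor(cv2.resize(a,(700,500),interpolation=cv2.INTER_CUBIC),cv2.COLOR_RGB2BGR))
```

```text
s 54.4 w 0.1 z 72.7 th 175.7 [ 4.3 -1.7 -9.6]
```

View pics/s7.png

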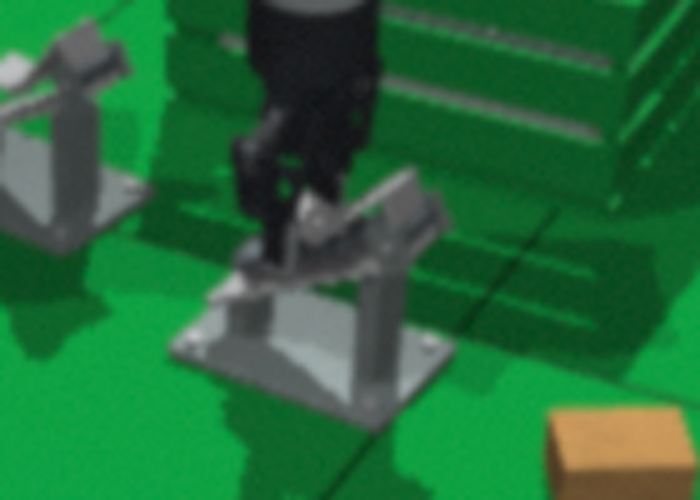

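The crop shows the pad under the raised arm at (330,240), in line with the bed and with its low end out at (240,280). I'll settle it, release and go straight up.

Emit:
{"name": "send_rows", "arguments": {"rows": [[3,[-0.1,0,0.2],0],[3,[-0.1,0,0.15],0],[3,[0,0,0],0]]}}

```text
t: 33.58
tool_pos: [0.4753, 0.3263, 0.0699]
tool_rot: [0.117, 3.139, -0.0]
contact_force: [-3.3, -3.5, 2.2]
opening: 0.0482
grip_force: 49.3
```

```bash
python3 -c "
from h import *
bedpose()"
```

```text
s 55.1 w 0.2 z 69.9 th 175.7 [-3.3 -3.5  2.2]
```

Emit:
{"name": "send_rows", "arguments": {"rows": [[5.6,[0,0,0],0],[6.8,[0,0,0],0],[6.8,[0,0,0],0],[6.8,[0,0,-3],0],[6.8,[0,0,-5],0],[6.8,[0,0,-6],0],[6.8,[5,0,-2],0],[6.8,[5,-3,0],0],[6.8,[0,-5,0],0],[6.8,[0,-6,0],0]]}}

```text
t: 34.83
tool_pos: [0.3644, 0.1935, 0.2292]
tool_rot: [0.111, 3.138, 0.001]
contact_force: [0.9, -0.8, 0.3]
opening: 0.0682
grip_force: 0.0
```

Run:
```python
from h import *
yaw=np.radians(-4.3); u=np.array([np.cos(yaw),np.sin(yaw)]); w=np.array([-u[1],u[0]])
V=[]
for n in('top','scene','wrist'):
    im=grab(n); P=cloud(im); F=im['frame']; V.append(F[:, :])
    d=P[...,:2]-np.array([.4204,.3302]); s=d@u; y=d@w; h=P[...,2]-.03
    bx=s*.866+h*.5; bz=h*.866-s*.5
    m=(abs(bz-.016)<.005)&(bx>.0)&(bx<.07)&(abs(y)<.04)
    if m.sum()>20:
        q=P[m]; print(n,m.sum(),'bx',np.percentile(bx[m],[1,50,99]).round(4),'y',np.percentile(y[m],[2,98]).round(4),'bz',np.median(bz[m]).round(4),'slope',np.polyfit(bx[m],bz[m],1).round(3))
    for o in pads(P,F,.028,.044):
        if abs(o[2][1]+358)<40 and abs(o[2][0]-480)<40: print(n,*o)
print(pose()[0])
a=V[1]; cv2.imwrite('pics/s8.png',cv2.cvtColor(cv2.resize(a[100:400,120:430],(620,600)),cv2.COLOR_RGB2BGR))
```

```text
top 150 bx [0.0281 0.0465 0.0694] y [-0.0253  0.0233] bz 0.0172 slope [0.014 0.017]
top [394. 223.] 567 [ 483.5 -357.8] [ 51.2 101.8] 54.0 38.1 -35.6
scene 50 bx [0.0289 0.0482 0.0696] y [-0.0265  0.0149] bz 0.0142 slope [0.01  0.014]
scene [187. 333.] 926 [ 484.8 -359.7] [ 49.8 100.7] 53.7 34.2 -36.7
wrist 1784 bx [0.027  0.0489 0.068 ] y [-0.0243  0.0238] bz 0.0158 slope [0.005 0.016]
[0.36524632 0.19249495 0.22907185]
```

View pics/s8.png

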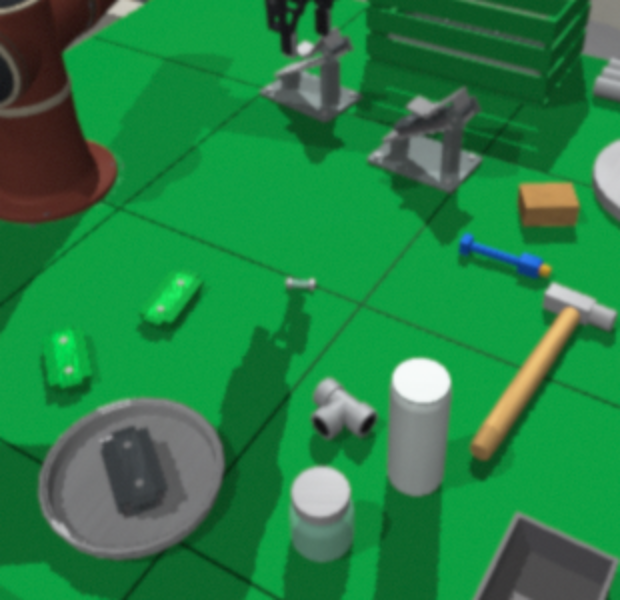

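The final view shows the rough pad on the bed under the arm at (425,120), with its low end 27 mm up and its centre at about 77 mm, flat and centred. The two smooth pads are stacked in the lid at (135,470), and nothing else has been disturbed.

```bash
python3 -c "
from h import *
print(ctrl.finish_job())"
```

```text
the job is handed in; nothing more can be done
None
```

I handed in the job at about 35 s of the 72 s allowed: all three pads were dragged, the rough one is flat and in line under the clip arm about 77 mm up the bed, and the two smooth ones are stacked level in the lid.

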